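Tip the sunken pestle out of its swinging tube into the bowl

ROBOT

A 7-joint arm with a two-finger parallel gripper is mounted at the origin on the work surface. World frame = base frame: x ahead of the robot, y to its left, z up, the work surface at z = 0. Lengths are in m, angles in degrees, forces in N, time in s.
With the tool pointing down it reaches from about 0.35 to 0.9 m from the base axis. Payload 19.9 kg.
Tool frame: the origin (TCP) lies between the finger pads; the fingertips stand ahead of it and the grasp point (between the pads) lies 2 mm behind it (arm.nose_length is the z of the fingertips in the tool frame, in m); z points along the fingers, y is the line along which they close (so a half turn about z gives the same grasp; the last joint's range is limited). The gripper opens to 85 mm and grips with 20 to 120 N. Pads are 22 mm wide; open, the fingers measure 114 mm over their backs; the gripper's body (76 mm by 85 mm) begins 54 mm behind the grasp point. The pads swing forward as they close: fully open they stand 13 mm farther back than shut.
Start: joints at [-2.378, 23.915, -0.59, 92.452, 0.269, 63.638, -3.037], TCP at [0.625, 0, 0.248] pointing down, gripper open.
Joint ranges: [-161.28, 161.28], [-22.2, 115.67], [-73.04, 71.86], [3.21, 147.25], [-68.34, 248.33], [10.77, 114.83], [-161.83, 161.83]. Speed limits (degrees/s): [108.29, 108.29, 136.94, 136.94, 172.46, 172.46, 172.46].

INTERFACE

Orientations are given as a 3x3 rotation matrix whose columns are the frame's x, y, z axes.
In Python, from cell import arm gives the robot as it stands. Calls block until the motion is done:
- arm.reach(position, orientation): joint-space move of the TCP to a pose.
- arm.move_linear(position, rotation=None, rate=0.15, stop_force=None): straight line of the TCP; rotation=None keeps the orientation; rate is the mean speed in m/s. With stop_force (N) it stops when the force on the tool has changed by that much, and returns True; else False.
- arm.set_joints(angles): joint-space move.
- arm.open_gripper() and arm.grasp(f_grip=None): open the fingers fully, or close them until they stop; f_grip is the grip in N (None keeps the last).
- arm.pause(seconds).
- arm.inverse_kinematics(position, orientation): joint angles nearest the present ones, or None.
- arm.grab_frame(name): name is "scene" or "side" or "wrist"; returns a dict with "frame" (420x560x3 uint8, red, green, blue), "depth" (420x560 float32, m along the optical axis (not along the pixel's ray), 0 where there is no reading), "K" (3x3 intrinsics, pixels), "extrinsics" (4x4, takes a point from camera to world coordinates). Camera axes: x right, y up, looking along -z (the intrinsics and any distortion apply to the point x, -y, -z); pixel columns grow to the right and rows downward; lengths in m; the calibration is good to about 2 mm. A picture is of the moment at which its call begins.
A pose or a line that the arm cannot do raises arm.Unreachable and nothing moves.
- arm.job_done(): hands the job in; it is judged then, once.
Readings, each from a call of its own:
- arm.get_t(): time.
- arm.get_q(): joint angles.
- arm.get_dq(): joint speeds.
- arm.get_effort(): joint torques, N m.
- arm.get_tcp_pos(): TCP position.
- arm.get_tcp_rot(): TCP orientation.
- arm.get_contact_force(): force on the tool from outside, world axes, zero at the start.
- arm.get_moment(): the same for the moment, N m.
- arm.get_opening(): finger opening in m.
- arm.get_finger_force(): force on a finger pad.
Only numpy, scipy, OpenCV 4.12 (cv2) and the standard library are available. Lean on these libraries where they do the work, as an engineer would, in place of code of your own. Each camera call takes 0.05 s, during which the arm holds its last target. There are 200 camera calls.

TASK

The wooden pestle has sunk to the bottom of the tall steel tube that swings in the wooden stand, too deep to grip. Move the wide aluminium bowl under the open side of the stand, then push the tube right over so that the pestle slides out and ends up lying in the bowl, with the bowl standing upright on the slab. Do not touch the pestle or let it fall onto the slab, and leave the mug, the jar and the tin where they are.

Things in the scene. Friction and masses are not known exactly. Their poses are not given: they have to be found in the camera images.
- stand: Wooden stand of the swinging tube, fixed to the slab. Origin on the slab straight below the tube's pivot; +x points to its open side, the side to which the tube's mouth tips; z up. Its base board (16 mm thick) lies behind, x from -150 to -30 mm, y +-65 mm. Two legs (14 mm thick, centred at y = +-46 mm, about 107 mm apart outside, 120 mm over the pivot bolts) lean forward from the board up to the pivot; they end 215 mm above the slab. In front of the pivot the slab is free.
- tube (a joint): Angle of the tube in rad: 0 = upright with its mouth up (as it starts), grows as the mouth tips to the stand's +x, stop at 2.4 (mouth pointing down, 47 degrees below level). The pivot is a level axis along the stand's y, 200 mm above the stand's origin. It is stiff (about 0.25 N m of friction) and stays where it is left. Tipping takes about 3 to 8 N pushed at the mouth end; the pestle slides out only well past level, mostly between 1.9 and 2.4, so push to the stop.
- tube_mouth (a point): Centre of the steel tube's open mouth, on its axis 85 mm from the pivot (285 mm above the slab when upright). Tube: outside diameter 56 mm, wall 3 mm, 195 mm long, closed bottom 110 mm on the other side of the pivot, inside 189 mm deep. z axis points out of the mouth. At the stop the mouth's centre is 57 mm ahead of the pivot and 137 mm above the slab, its lowest edge 118 mm above it.
- catch (a point): Point on the slab 130 mm ahead of the pivot (stand's +x): with the bowl's centre within about 25 mm of it the bowl catches the pestle.
- pestle: Wooden pestle standing loose in the tube, 105 mm long, 34 mm thick at the bulb end (down), 18 mm at the neck, 24 mm at the knob, about 90 g. Origin half-way along it, z along it from bulb to knob. Its top lies about 84 mm below the tube's mouth.
- bowl: Wide round aluminium bowl, loose, rim 220 mm across outside, 70 mm high, wall 3 mm, about 300 g. Origin at the centre of its underside, z up. It slides on the slab with 1 to 3 N; it can be pushed along from outside by two spread fingers low against its wall, from the side away from the stand (between bowl and upright tube there is little room for a gripper).
- slab: Round concrete slab, the work surface, 1520 mm across, top at z = 0; this point lies on its top, 200 mm ahead (+x) of its centre. Also on it, well away from the work: a clay dish near the robot's base, a wooden spoon and a chopping block at the left, and a steel hand-crank grinder (330 mm high) at the right near the robot.
- mug: Bystander: white plastic mug, 80 mm across, 90 mm high. Origin under its centre.
- jar: Bystander: lidded amber glass jar, 72 mm across, 110 mm high. Origin under its centre.
- tin: Bystander: closed steel tin, 72 mm across, 100 mm high. Origin under its centre.

How it is judged:
By the outcome, as a careful person would: the job done as asked, in the order asked, and still so for the second after the job is handed in, with the robot touching nothing.
It also fails if it takes over 58 s, if anything falls off the work surface, if the arm or the gripper's body presses on something with over 40 N, if the wrist force passes 120 N, or if a joint passes its speed limit or range.

## Working session

There is one attempt and no reset: what is moved stays moved. The work goes in short steps, each a Python script; the robot and the scene stay as the last script left them, time stands still between calls to the robot, and variables do not carry over. Pictures are saved under pics/ and viewed, at most 10 in all, crops included, and the job is handed in when it is done.

```bash
mkdir -p pics; ls
cat > h.py <<'E'
import numpy as np, cv2
from cell import arm
def cloud(f):
    d=f["depth"]; K=f["K"]; E=f["extrinsics"]
    v,u=np.mgrid[:d.shape[0],:d.shape[1]]
    P=np.stack([(u-K[0,2])/K[0,0]*d,-(v-K[1,2])/K[1,1]*d,-d,np.ones_like(d)],-1)
    W=(P@E.T)[...,:3]; W[d<=0]=np.nan
    return W
def save(f,n): cv2.imwrite("pics/"+n,f["frame"][:,:,::-1])
E
python3 - <<'E'
from h import *
for n in("scene","side"):
    f=arm.grab_frame(n); save(f,n+"1.png"); np.savez(n+"1.npz",**f)
    print(n,f["extrinsics"].round(3).tolist(),f["K"].tolist(),(f["depth"]>0).mean(), [k for k in f])
print(arm.get_t(),arm.nose_length)
E
```

```text
pics
scene [[-0.228, -0.828, 0.513, 1.224], [0.974, -0.196, 0.117, 0.133], [0.004, 0.526, 0.85, 1.288], [0.0, 0.0, 0.0, 1.0]] [[534.8381526806945, 0.0, 275.9446038711719], [0.0, 534.8381526806945, 218.7689857732989], [0.0, 0.0, 1.0]] 0.9960034013605442 ['frame', 'depth', 'K', 'extrinsics']
side [[0.745, 0.486, -0.457, -0.047], [-0.667, 0.531, -0.523, -0.725], [-0.012, 0.695, 0.719, 1.139], [0.0, 0.0, 0.0, 1.0]] [[541.4171005583614, 0.0, 281.9555242101666], [0.0, 541.4171005583614, 211.4603741552607], [0.0, 0.0, 1.0]] 0.9957695578231293 ['frame', 'depth', 'K', 'extrinsics']
0.1 0.017
```

View pics/scene1.png

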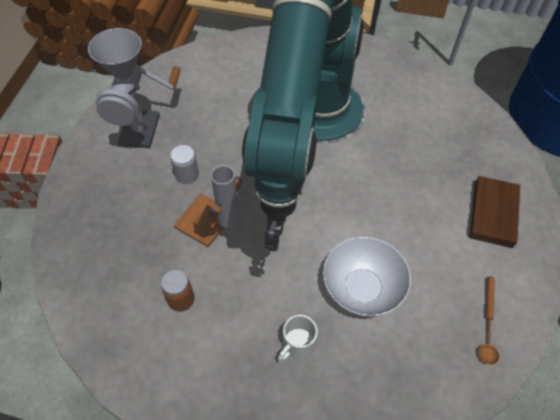

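View pics/side1.png

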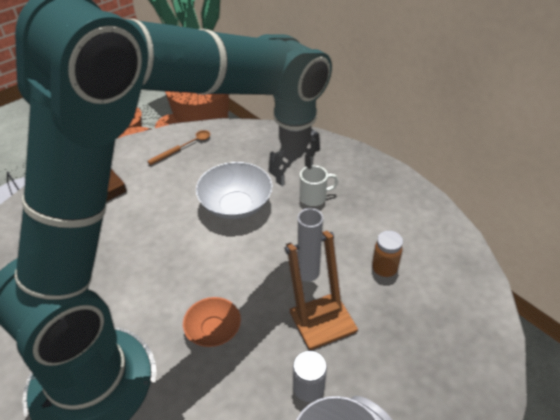

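The scene view shows the tube mouth at about (223,175), the stand board at (203,220), the bowl at (367,278), mug (300,333), jar (177,290) and tin (184,165). In the side view the mouth is at (310,217), the board at (325,320) and the bowl at (234,193). Next I measure them.

```bash
cat > m.py <<'E'
from h import *
def near(W,c,r,z0,z1):
    m=(np.hypot(W[...,0]-c[0],W[...,1]-c[1])<r)&(W[...,2]>z0)&(W[...,2]<z1); return m
def circ(P):
    A=np.c_[2*P[:,:2],np.ones(len(P))]; s=np.linalg.lstsq(A,(P[:,:2]**2).sum(1),rcond=None)[0]
    return s[:2],np.sqrt(s[2]+s[0]**2+s[1]**2)
E
python3 - <<'E'
from m import *
pts={"scene":dict(mouth=(223,175),board=(203,220),bowl=(365,287),mug=(300,325),jar=(175,282),tin=(184,155)),
"side":dict(mouth=(310,217),board=(325,320),bowl=(234,203),mug=(314,172),jar=(389,243),tin=(310,364))}
for n in pts:
    f=dict(np.load(n+"1.npz")); W=cloud(f)
    for k,(u,v) in pts[n].items(): print(n,k,W[v,u].round(3))
    b=W[pts[n]["bowl"][1],pts[n]["bowl"][0]]
    m=near(W,b,.16,.062,.078); P=W[m]; c,r=circ(P); print("bowl rim",c.round(4),r.round(4),len(P))
    # tube mouth points
    t=W[pts[n]["board"][1],pts[n]["board"][0]]
    m=near(W,t,.22,.277,.295); P=W[m]; c,r=circ(P); print("mouth",c.round(4),r.round(4),len(P), P.mean(0).round(3))
    # board top : orange colour and z about 0.016
    hsv=cv2.cvtColor(f["frame"],cv2.COLOR_RGB2HSV); w=(hsv[...,1]>110)&(hsv[...,0]<20)
    m=near(W,t,.15,.009,.024)&w; P=W[m][:,:2].astype(np.float32); R=cv2.minAreaRect(P); print("board",R,len(P)); print(cv2.boxPoints(R).round(3).tolist())
    m=near(W,t,.25,.195,.225)&w; P=W[m]; print("legs",len(P)); 
    if len(P)>3:
        _,l,c=cv2.kmeans(P.astype(np.float32),2,None,(3,50,1e-5),5,2); print(c.round(3).tolist(),np.bincount(l.ravel()))
    for k,z in(("mug",.09),("jar",.11),("tin",.1)):
        q=W[pts[n][k][1],pts[n][k][0]]; P=W[near(W,q,.07,z-.012,z+.008)]
        c,r=cv2.minEnclosingCircle(P[:,:2].astype(np.float32)); print(k,np.round(c,3),round(r,3),len(P))
E
```

```text
scene mouth [ 0.508 -0.161  0.252]
scene board [ 0.568 -0.207  0.123]
scene bowl [0.598 0.232 0.   ]
scene mug [0.751 0.088 0.03 ]
scene jar [ 0.745 -0.224  0.112]
scene tin [ 0.362 -0.329  0.102]
bowl rim [0.5974 0.224 ] 0.1061 658
mouth [ 0.5301 -0.154 ] 0.0262 162 [ 0.53  -0.154  0.283]
board ((0.5026959180831909, -0.2381928563117981), (0.11773835122585297, 0.13005949556827545), 72.1180191040039) 794
[[0.4230000078678131, -0.27399998903274536], [0.546999990940094, -0.3140000104904175], [0.5830000042915344, -0.20200000703334808], [0.45899999141693115, -0.16200000047683716]]
legs 109
[[0.48899999260902405, -0.13300000131130219, 0.20800000429153442], [0.5730000138282776, -0.1720000058412552, 0.20999999344348907]] [22 87]
mug [0.786 0.092] 0.04 200
jar [ 0.743 -0.23 ] 0.034 526
tin [ 0.36  -0.336] 0.037 430
side mouth [ 0.548 -0.138  0.257]
side board [ 0.501 -0.248  0.015]
side bowl [0.592 0.223 0.005]
side mug [0.812 0.113 0.067]
side jar [ 0.731 -0.237  0.11 ]
side tin [ 0.36  -0.339  0.099]
bowl rim [0.5949 0.2224] 0.1063 453
mouth [ 0.5276 -0.1564] 0.0263 187 [ 0.527 -0.156  0.283]
board ((0.4974774420261383, -0.24259912967681885), (0.12065286189317703, 0.1289052665233612), 70.86952209472656) 1607
[[0.4169999957084656, -0.27799999713897705], [0.5389999747276306, -0.32100000977516174], [0.578000009059906, -0.2070000022649765], [0.4560000002384186, -0.164000004529953]]
legs 153
[[0.5659999847412109, -0.1809999942779541, 0.20800000429153442], [0.47999998927116394, -0.15299999713897705, 0.20800000429153442]] [85 68]
mug [0.79  0.085] 0.046 146
jar [ 0.74  -0.232] 0.033 438
tin [ 0.356 -0.341] 0.036 823
```

Run:
```python
from m import *
c=np.array([.596,.223])
for n in("scene","side"):
    W=cloud(dict(np.load(n+"1.npz"))); r=np.hypot(W[...,0]-c[0],W[...,1]-c[1])
    cam=np.load(n+"1.npz")["extrinsics"][:2,3]-c; cam/=np.linalg.norm(cam)
    s=(W[...,:2]-c)@cam
    for z in np.arange(.002,.074,.008):
        m=(abs(W[...,2]-z)<.003)&(r<.125)
        for nm,mm in(("in",s<0),("out",s>0)):
            q=r[m&mm]; print(n,round(z,3),nm,len(q),np.percentile(q,[10,50,90]).round(3) if len(q) else "")
d=np.array([.317,.948]);d/=np.linalg.norm(d)
from scipy.spatial.transform import Rotation
piv=np.array([.529,-.155]); goal=piv+.13*d; p=goal-c; L=np.linalg.norm(p); p/=L; print(goal,L,p)
for t in(90,70,60,50,40):
    t=np.radians(t); z=np.r_[p*np.cos(t),-np.sin(t)]
    for s in(1,-1):
        y=s*np.r_[-p[1],p[0],0]; R=np.c_[np.cross(y,z),y,z]
        o=[]
        for q,h in((c-.2*p,.15),(c-.15*p,.04),(c-.09*p,.03),(goal-.09*p,.03),(goal-.2*p,.15)):
            s_=arm.inverse_kinematics(np.r_[q,h],R); o.append(None if s_ is None else np.round(s_).astype(int).tolist())
        print(np.degrees(t),s,o)
```

```text
scene 0.002 in 355 [0.019 0.04  0.12 ]
scene 0.002 out 1411 [0.034 0.105 0.121]
scene 0.01 in 409 [0.034 0.055 0.066]
scene 0.01 out 369 [0.03  0.055 0.066]
scene 0.018 in 296 [0.063 0.07  0.078]
scene 0.018 out 181 [0.062 0.07  0.074]
scene 0.026 in 274 [0.074 0.08  0.085]
scene 0.026 out 165 [0.076 0.08  0.084]
scene 0.034 in 309 [0.082 0.088 0.093]
scene 0.034 out 180 [0.084 0.088 0.091]
scene 0.042 in 201 [0.091 0.094 0.097]
scene 0.042 out 55 [0.091 0.094 0.096]
scene 0.05 in 208 [0.095 0.098 0.101]
scene 0.05 out 55 [0.096 0.098 0.1  ]
scene 0.058 in 203 [0.098 0.101 0.105]
scene 0.058 out 52 [0.099 0.101 0.104]
scene 0.066 in 234 [0.102 0.105 0.109]
scene 0.066 out 97 [0.103 0.106 0.109]
side 0.002 in 318 [0.02  0.045 0.119]
side 0.002 out 1007 [0.034 0.097 0.12 ]
side 0.01 in 260 [0.045 0.058 0.068]
side 0.01 out 114 [0.03  0.055 0.065]
side 0.018 in 201 [0.064 0.072 0.079]
side 0.018 out 41 [0.067 0.072 0.076]
side 0.026 in 199 [0.075 0.081 0.088]
side 0.026 out 26 [0.078 0.081 0.084]
side 0.034 in 221 [0.082 0.089 0.095]
side 0.034 out 48 [0.087 0.091 0.094]
side 0.042 in 1
[... 1375 characters left out ...]
 89, 42, 82, 120]]
50.0 1 [[-46, 61, 1, 50, 23, 102, -53], [-45, 63, 3, 60, 23, 89, -56], [-43, 59, 4, 70, 23, 83, -56], [-32, 48, 10, 97, 30, 61, -50], [-37, 42, 6, 87, 27, 79, -49]]
50.0 -1 [[-33, 64, -34, 49, 49, 110, 117], [-29, 66, -31, 59, 48, 99, 112], [-25, 63, -30, 69, 49, 94, 111], [-7, 50, -25, 96, 53, 76, 114], [-12, 46, -31, 86, 47, 91, 117]]
40.0 1 [[-48, 67, 3, 42, 28, 111, -51], [-47, 69, 4, 53, 26, 99, -55], [-45, 65, 5, 64, 27, 92, -56], [-36, 52, 12, 94, 34, 69, -54], [-40, 47, 8, 83, 31, 86, -51]]
40.0 -1 [[-43, 67, -11, 42, 38, 114, 125], [-32, 72, -31, 52, 53, 109, 113], [-28, 68, -30, 63, 53, 104, 111], [-10, 54, -25, 93, 57, 86, 111], [-15, 50, -31, 82, 52, 100, 115]]
```

```bash
cat >> m.py <<'E'
d=np.array([.317,.948]);d/=np.linalg.norm(d); piv=np.array([.529,-.155]); goal=piv+.13*d
def push_rot(p,t=50):
    t=np.radians(t); z=np.r_[p*np.cos(t),-np.sin(t)]; y=np.r_[-p[1],p[0],0]; return np.c_[np.cross(y,z),y,z]
def bowl(n,tag,g):
    f=arm.grab_frame(n); save(f,n+tag+".png"); W=cloud(f)
    P=W[near(W,g,.16,.062,.076)]; 
    for i in range(6):
        c,r=circ(P); P=P[abs(np.hypot(*(P[:,:2]-c).T)-r)<.008]
    print(n,"bowl",c.round(4),r.round(4),len(P),"along",((c-piv)@d).round(4),"lat",np.cross(d,c-piv).round(4)); return c
E
python3 - <<'E'
from m import *
c=np.array([.596,.223]); p=goal-c; L=np.linalg.norm(p); p/=L; R=push_rot(p); z=.043
arm.reach(np.r_[c-.2*p,.22],R)
arm.move_linear(np.r_[c-.17*p,z],rate=.2)
f0=arm.get_contact_force()
arm.move_linear(np.r_[c-.11*p,z],rate=.1)
arm.move_linear(np.r_[c+(L-.13)*p,z],rate=.09); 
print(f0,arm.get_contact_force(),arm.get_t())
for n in("scene","side"): bowl(n,"2",goal-.03*p)
E
```

```text
[-0.3057874   0.01542391 -0.40418057] [-0.38859149 -0.22923768 -1.23660146] 6.2417
scene bowl [ 5.736e-01 -1.000e-04] 0.1064 584 along 0.1611 lat 0.0068
side bowl [ 5.702e-01 -4.000e-04] 0.1067 271 along 0.1597 lat 0.0099
```

View pics/scene2.png

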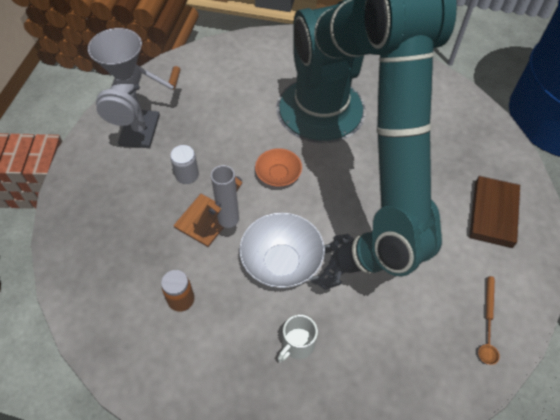

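The scene view shows the bowl at (282,251), upright and just ahead of the tube, with the gripper against its right side at (335,262). It is 31 mm short of the catch point. I finish that push, then close the fingers and bring them behind the tube.

```bash
cat >> m.py <<'E'
lat=np.array([-d[1],d[0]])
Rv=[np.c_[np.r_[s*np.cross(np.r_[lat,0],[0,0,-1])],np.r_[s*lat,0],[0,0,-1]] for s in(1,-1)]
def tcp(a,nose,s=.065,back=0):
    x=s*np.sin(a)-(.028+back)*np.cos(a)-.011*np.cos(a); z=.2+s*np.cos(a)+.028*np.sin(a)
    return np.r_[piv+x*d,z+nose]
E
python3 - <<'E'
from m import *
c=np.array([.596,.223]); p=goal-c; p/=np.linalg.norm(p)
q=arm.get_tcp_pos(); q1=q+np.r_[.031*p,0]
arm.move_linear(q1,rate=.06)
arm.move_linear(q1-np.r_[.05*p,0],rate=.12)
arm.move_linear(q1+np.r_[-.12*p,.26],rate=.25)
for n in("scene","side"): bowl(n,"3",goal)
arm.grasp(20); print("nose",arm.nose_length,arm.get_opening(),arm.get_t())
for i,R in enumerate(Rv):
    o=[arm.inverse_kinematics(x,R) for x in [tcp(0,.017,back=.02)+[0,0,.15]]+[tcp(a,.017) for a in(0,.8,1.6,2.4)]]
    print(i,[None if x is None else np.round(x).astype(int).tolist() for x in o])
E
```

```text
scene bowl [ 0.5699 -0.0337] 0.1062 574 along 0.128 lat -0.0003
side bowl [ 0.5669 -0.0358] 0.1064 342 along 0.125 lat 0.0018
nose 0.017 -0.0003319285572868166 9.6667
0 [[-34, 19, 71, 89, -18, 85, -162], [-31, 24, 62, 102, -23, 68, -160], [59, 26, -62, 99, 24, 70, 152], [53, 29, -62, 101, 28, 67, 144], [52, 35, -62, 104, 34, 63, 139]]
1 [[-4, 10, 28, 88, -5, 83, 5], [2, 15, 19, 101, -5, 64, 3], [-3, 15, 17, 101, -5, 65, -3], [-2, 17, 10, 103, -3, 60, -9], [1, 21, 6, 106, -3, 54, -10]]
```

Run:
```python
from m import *
R=Rv[1]; N=.017
w=tcp(0,N,back=.02)
arm.reach(np.r_[.6,.05,.42],R)
arm.reach(w+[0,0,.15],R)
arm.move_linear(w,rate=.15,stop_force=15)
print(arm.get_contact_force(),arm.get_t())
for a in np.r_[0:1.31:.26]:
    s=arm.move_linear(tcp(a,N),rate=.08,stop_force=25); print(round(a,2),s,arm.get_contact_force().round(1))
    if s: break
print(arm.get_t())
save(arm.grab_frame("side"),"side4.png")
```

```text
[-0.73912809 -0.17135994  1.06224068] 12.6333
0.0 False [ 0.6 -0.6  0. ]
0.26 False [ 0.6 -0.1 -0.2]
0.52 False [-0.2  0.5  0.1]
0.78 False [ 0.3 -0.1 -0. ]
1.04 False [-0.2  0.1  0.2]
1.3 False [-0.9  0.4 -0.3]
15.0167
```

View pics/side4.png

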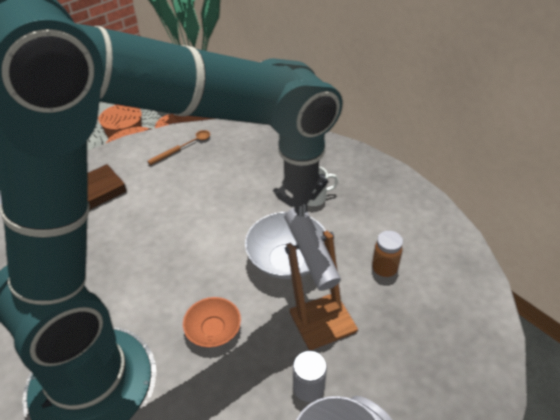

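The side view shows the tube tipped to near level, with its bottom at (330,283) and its mouth end under the fingers at (303,215), above the bowl. Next I push on to the stop.

Run:
```python
from m import *
N=.017
for a in (1.5,1.7,1.85,2.0,2.1,2.2,2.3,2.36,2.4,2.44,2.48,2.52):
    s=arm.move_linear(tcp(a,N),rate=.05,stop_force=22); print(round(a,2),s,arm.get_contact_force().round(1))
    if s: break
arm.pause(.7); print(arm.get_t(),arm.get_contact_force())
f=arm.grab_frame("side"); save(f,"side5.png"); np.savez("side5.npz",**f)
f=arm.grab_frame("scene"); save(f,"scene5.png")
```

```text
1.5 False [-0.   0.2 -0.3]
1.7 False [0.3 0.6 0.9]
1.85 False [0.2 0.3 0.2]
2.0 False [-0.4 -0.  -0.2]
2.1 False [-0.3  0.5 -0.4]
2.2 False [0.1 0.3 0.5]
2.3 False [-0.9  0.1 -0.2]
2.36 False [-0.6  0.2 -0.1]
2.4 False [ 0.5  0.5 -0.2]
2.44 False [ 0.7  6.1 12. ]
2.48 False [ 2.6 15.1 23.1]
2.52 False [ 5.6 25.  34.7]
19.5417 [ 5.49638677 23.41382605 34.7826022 ]
```

View pics/side5.png

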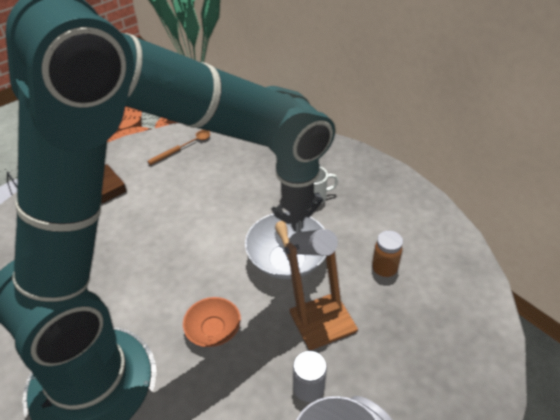

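View pics/scene5.png

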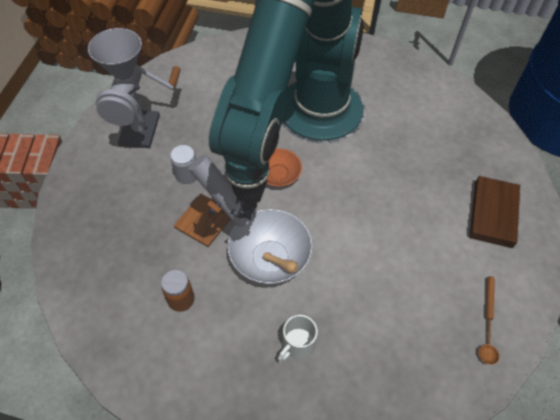

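At the stop, the tube lies tipped over the bowl. The pestle lies inside the bowl at about (280,262) in the scene view and (283,235) in the side view. Next I back off and check that it has settled.

Run:
```python
from m import *
N=.017
q=arm.get_tcp_pos(); n=np.r_[.737*d,.675]
arm.move_linear(q+.03*n,rate=.08)
arm.move_linear(q+.03*n+[0,0,.2],rate=.2)
arm.reach(np.r_[.45,.2,.4],Rv[1])
f=arm.grab_frame("scene"); W=cloud(f)
for n_ in("scene","side"): c=bowl(n_,"6",goal)
hsv=cv2.cvtColor(f["frame"],cv2.COLOR_RGB2HSV)
m=near(W,c,.12,.003,.12)&(hsv[...,1]>90)&(hsv[...,0]<25); P=W[m]; print(len(P),P.min(0),P.max(0))
print(arm.get_t(),arm.get_contact_force())
a=cv2.imread("pics/scene6.png")[120:370,120:400]; b=cv2.imread("pics/side6.png")[120:370,200:480]
cv2.imwrite("pics/c6.png",cv2.resize(np.hstack([a,b]),None,fx=1.4,fy=1.4))
```

```text
scene bowl [ 0.5698 -0.0338] 0.1062 513 along 0.1279 lat -0.0003
side bowl [ 0.5673 -0.0359] 0.1064 449 along 0.1251 lat 0.0015
202 [ 0.57534986 -0.04481641  0.01759465] [0.62181792 0.04688943 0.06747001]
22.65 [0.22932387 0.09253939 0.11351221]
```

View pics/c6.png

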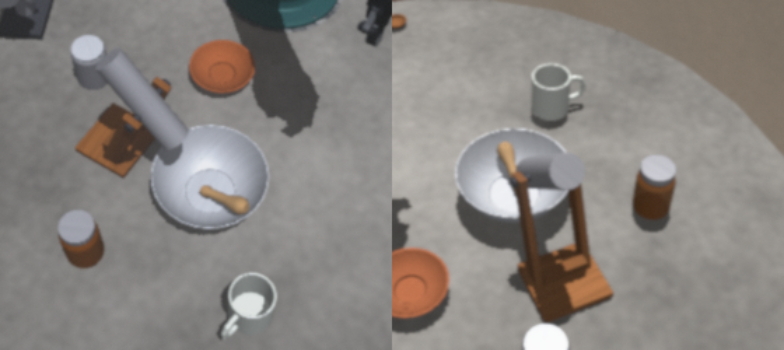

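The crops show the pestle lying in the upright bowl at (222,200) in the left crop, its highest point 67 mm up, below the 70 mm rim. The tube is at its stop, the mug and jar are where they were, the tin shows no sign of being moved, and the arm is clear of everything.

```bash
python3 -c "
from cell import arm
arm.pause(.5); print(arm.job_done())"
```

```text
the job is handed in; nothing more can be done
None
```

The job is handed in at about 23 s: the pestle lies in the upright bowl about 3 mm from the catch point, the tube is at its stop and the bystanders were not touched; the fingertips did press the tube with about 42 N at the stop, and I took the 40 N limit to cover only the arm and gripper body.

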